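# Pack the tins into the carrier and set its tally

### The job

Pack the loose tins for the food-bank run: lift the thumb latch of the tin carrier, swing the hold-down bar well clear, stand every loose tin upright in a pocket of its own, then swing the bar back over the tins and let the latch drop home in its catch. Press the tally counter's button until its window shows the number of tins in the carrier (every full press moves the drum on by one, and 0 comes after 9), and leave the other things on the worktop where they are.

Things in the scene. Friction and masses are not known exactly. Their poses are not given: they have to be found in the camera images.
- carrier: The tin carrier, a narrow wooden tray fixed to the worktop, 80 x 350 mm, four square pockets in a row along its y axis (64 x 64 mm inside, 67 mm pitch; rails and dividers only up to z = 22 mm; floor at 6 mm). Origin: centre of its underside; x to the far side, y to the hinge end, z up. Hinge post at y = +155 mm (99 mm high), steel catch post at y = -155 mm (107 mm high).
- pocket_1 (a point): Centre of the floor of the pocket next to the hinge post (carrier x = 0, y = +100.5 mm, z = 6 mm); its axes are the carrier's.
- pocket_2 (a point): Centre of the floor of the second pocket (y = +33.5 mm).
- pocket_3 (a point): Centre of the floor of the third pocket (y = -33.5 mm).
- pocket_4 (a point): Centre of the floor of the fourth pocket, next to the catch post (y = -100.5 mm).
- bar_hinge (a point): Point on the vertical hinge axis of the hold-down bar, carrier (0, +155 mm), 88 mm up. The bar is a flat steel bar 24 mm wide, underside 82 mm and top 91 mm above the worktop, 280 mm long: it passes 4 mm over standing tins.
- bar (a joint): Swing angle of the hold-down bar about its vertical hinge axis, rad: 0 = over the four pockets, its free end at the catch; it grows as the free end swings to the far side (carrier +x; anticlockwise from above), up to 1.6. At 1.2 it is clear of the pockets. It stays where it is left (about 0.3 N at the knob moves it).
- latch (a joint): Lift angle of the thumb latch, rad: 0 = down on the bar, up to 0.4. A flat lever on top of the bar, pivoted 165 mm from the hinge axis; it falls back by its own weight (70 g). When the bar is at 0 its nose lies between the two cheeks of the catch; above 0.13 the nose is over the cheeks and the bar can swing. A ramp on the catch's far side also lifts a free latch as the bar swings home.
- latch_knob (a point): Centre of the black ball knob, 24 mm across, on a 9 mm stem on the thumb latch, 250 mm from the hinge axis and 129 mm above the worktop when down (38 mm above the bar's top). Raising the knob by 15 mm (latch at 0.18) frees the nose; the bar then swings with the knob held up.
- tally_drum (a joint): Turn of the counter's numbered drum, rad: the number in the window is value / 0.6283 (2 pi / 10), rounded, less whole tens; the drum rests in detents at these steps and is only moved on, by the button. It starts at 6, 7 or 8 steps.
- window (a point): Centre of the counter's window, on the drum's surface just behind it (31.5 mm from the drum's axis, 45 degrees up towards the robot).
- number_2 (a point): Centre of the number 2 on the drum's surface; it lies at the window when the counter shows 2.
- number_3 (a point): Centre of the number 3 on the drum's surface; it lies at the window when the counter shows 3.
- number_4 (a point): Centre of the number 4 on the drum's surface; it lies at the window when the counter shows 4.
- tally_button (a joint): How far the step button is pressed, m: 0 = up, 0.0125 = fully down on its stop. The drum steps over at about 0.010 on the way down; the button must come up fully (spring) before the next press. Takes about 4 N, 6 N when pressed fast, then meets a hard stop.
- button_top (a point): Top centre of the step button, a round black knob 30 mm across on the tally counter, 105.5 mm above the worktop when up; pressed straight down. The counter is a grey box, 98 x 76 x 85 mm, fixed to the worktop, with a framed window 20 x 22 mm in its sloping front that shows one black number of the white drum. x axis: from the window towards the button.
- can_1_center (a point): Centre (half-way up) of a loose, closed food tin, 57 mm across and 72 mm high, 180 g, standing upright on the worktop; z is its axis. Two to four tins are there (None: that one is absent).
- can_2_center (a point): Centre (half-way up) of a loose, closed food tin, 57 mm across and 72 mm high, 180 g, standing upright on the worktop; z is its axis. Two to four tins are there (None: that one is absent).
- can_3_center (a point): Centre (half-way up) of a loose, closed food tin, 57 mm across and 72 mm high, 180 g, standing upright on the worktop; z is its axis. Two to four tins are there (None: that one is absent).
- can_4_center (a point): Centre (half-way up) of a loose, closed food tin, 57 mm across and 72 mm high, 180 g, standing upright on the worktop; z is its axis. Two to four tins are there (None: that one is absent).
- honey_center (a point): Centre of the honey jar (64 mm across, 96 mm high), a bystander.
- mug_center (a point): Centre of the small mug (65 x 91 x 52 mm), a bystander.
- salt_center (a point): Centre of the salt shaker (44 mm across, 90 mm high), a bystander.

How it is judged:
By the outcome, as a careful person would: the job done as asked, in the order asked, and still so for the second after the job is handed in, with the robot touching nothing.
Of can_2, can_3, can_4 only 1 to 3 are there at a start; the rules pass over those that are not, and their reading is None.
At some moment in a run one of can_1, can_2, can_3, can_4 may be knocked a few centimetres aside while the robot is not near it.
It also fails if it takes over 210 s, if anything falls off the work surface, if the arm or the gripper's body presses on something with over 40 N, if the wrist force passes 120 N, or if a joint passes its speed limit or range.

### The arm

A 6-joint arm with a two-finger parallel gripper is mounted at the origin on a cart in front of the work surface, level with it; the furniture and walls round the work are solid. World frame = base frame: x ahead of the robot, y to its left, z up, the work surface at z = 0. Lengths are in m, angles in rad, forces in N, time in s.
With the tool pointing down it reaches from about 0.35 to 0.875 m from the base axis. Payload 4.2 kg.
Tool frame: the origin (TCP) lies at the centre of the arm's flange, where the gripper is bolted on; the fingertips stand 182 mm ahead of it and the grasp point (between the pads) lies 164 mm ahead of it (bot.grip_depth is the distance from the TCP to the grasp point, in m); z points along the fingers, y is the line along which they close (so a half turn about z gives the same grasp; the last joint's range is limited). The gripper opens to 87 mm and grips with 3 to 60 N. Pads are 19 mm wide; open, the fingers measure 117 mm over their backs; the gripper's body (75 mm by 190 mm) begins 51 mm behind the grasp point.
Start: joints at [-1.062, 0.385, 0.008, 0, -1.194, -0.259], TCP at [0.155, -0.606, 0.405] pointing down, gripper open.
Joint ranges: [-3.14, 3.14], [-1.21, 2.06], [-1.07, 1.41], [-3.16, 2.05], [-2.99, -0.16], [-3.1, 3.1]. Speed limits (rad/s): [2.79, 2.79, 3.14, 3.14, 3.14, 3.14].

### API

Orientations are given as a unit quaternion [w, x, y, z].
In Python, from cell import bot, readout, cams gives the robot as it stands. Calls block until the motion is done:
- bot.move_to(position, orientation): joint-space move of the TCP to a pose.
- bot.move_linear(position, max_speed=0.15, rot=None): straight line of the TCP; rot=None keeps the orientation; max_speed is the mean speed in m/s.
- bot.move_j(angles): joint-space move.
- bot.gripper_to(opening, f_grip=None): finger opening in m; f_grip is the grip in N (None keeps the last); returns when the fingers have stopped.
- bot.sleep(seconds).
- bot.ik(position, orientation): joint angles nearest the present ones, or None.
- readout.get_state(): the state.
- cams.grab_frame(name): name is "scene" or "side" or "wrist"; returns a dict with "img" (420x560x3 uint8, red, green, blue), "fx", "fy", "cx", "cy" (pixels), "R" (3x3) and "t" (3): a world point X has camera coordinates R X + t. Camera axes: x right, y down, z forward; pixel columns grow to the right and rows downward; lengths in m; the calibration is good to about 2 mm. The wrist camera is an equidistant fisheye: a pixel r from the principal point sees the ray r / f radians off the axis. A picture is of the moment at which its call begins. There is no depth.
A pose or a line that the arm cannot do raises bot.MotionError and nothing moves.
- bot.hand_in(): hands the job in; it is judged then, once.
The state is a dict: "time": time; "qpos": joint angles; "dq": joint speeds; "joint_efforts": joint torques, N m; "tcp_pos": TCP position; "orientation": TCP orientation; "ft_force": force on the tool from outside, world axes, zero at the start; "ft_torque": the same for the moment, N m; "width": finger opening in m; "gripper_force": force on a finger pad.
Only numpy, scipy, OpenCV 4.12 (cv2) and the standard library are available. Lean on these libraries where they do the work, as an engineer would, in place of code of your own. Each camera call takes 0.05 s, during which the arm holds its last target. There are 200 camera calls.

## Working session

There is one attempt and no reset: what is moved stays moved. The work goes in short steps, each a Python script; the robot and the scene stay as the last script left them, time stands still between calls to the robot, and variables do not carry over. Pictures are saved under pics/ and viewed, at most 14 in all, crops included, and the job is handed in when it is done.

```bash
ls; mkdir -p pics; python3 - <<'E'
from cell import bot, readout, cams
import cv2,numpy as np
for n in ["scene","side","wrist"]:
    f=cams.grab_frame(n); cv2.imwrite(f"pics/a_{n}.png",f["img"][:,:,::-1])
    np.savez(f"a_{n}.npz",**f)
    print(n,f["fx"],f["fy"],f["cx"],f["cy"],np.round(f["R"],3).tolist(),np.round(f["t"],3), "pos",np.round(-f["R"].T@f["t"],3))
s=readout.get_state();print(s)
E
```

```text
pics
scene 418.94350285951873 418.94350285951873 286.86466547779844 209.49290864901118 [[-0.891, -0.453, -0.01], [-0.201, 0.416, -0.887], [0.406, -0.788, -0.462]] [0.512 0.233 0.932] pos [0.124 0.87  0.642]
side 500.9015076423222 500.9015076423222 271.6548205126023 211.1032991523553 [[0.984, -0.176, -0.011], [-0.079, -0.381, -0.921], [0.158, 0.908, -0.389]] [-0.629  0.148  1.271] pos [ 0.429 -1.208  0.624]
wrist 325.19226210127806 325.19226210127806 284.2046259719326 217.8661828800272 [[-0.247, 0.969, 0.002], [0.939, 0.239, 0.246], [0.238, 0.063, -0.969]] [ 0.623 -0.03   0.391] pos [ 0.09  -0.621  0.385]
{'time': 0.15, 'qpos': array([-1.06239336e+00,  3.85372522e-01,  6.94210568e-03, -2.95872433e-04,
       -1.19399697e+00, -2.58533073e-01]), 'dq': array([-0.00056928, -0.00077366,  0.0055872 ,  0.00251359,  0.00016865,
        0.00067485]), 'joint_efforts': array([ 3.75501950e-04, -3.91054595e+01,  1.87586850e+01,  4.22233745e+00,
        1.23516328e-02, -1.40439674e-04]), 'tcp_pos': array([ 0.15449863, -0.60545259,  0.40392436]), 'orientation': array([-1.77595025e-04, -1.24556024e-01,  9.92212232e-01,  8.07749285e-04]), 'ft_force': array([ 0.08362921, -0.14139421,  0.10577711]), 'ft_torque': array([ 0.01651256, -0.01003428,  0.0157247 ]), 'gripper_force': 0.0, 'width': 0.08665390347049144}
```

View pics/a_scene.png

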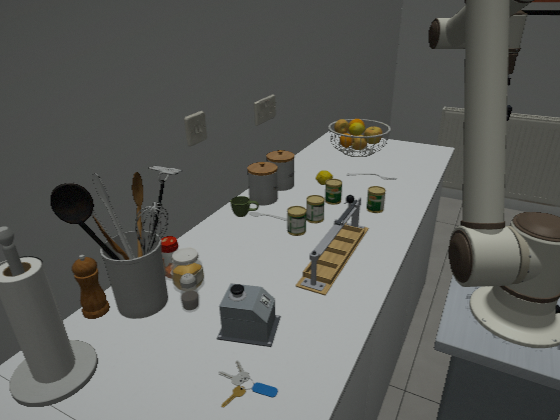

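View pics/a_side.png

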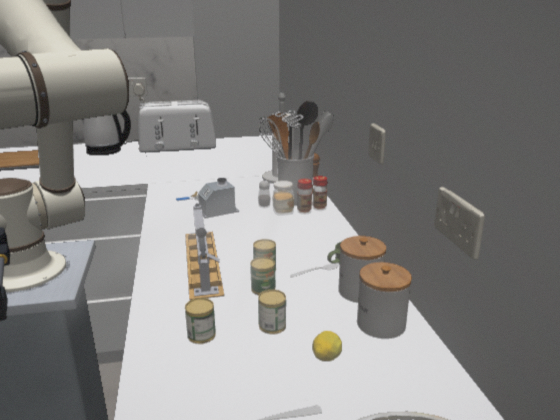

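View pics/a_wrist.png

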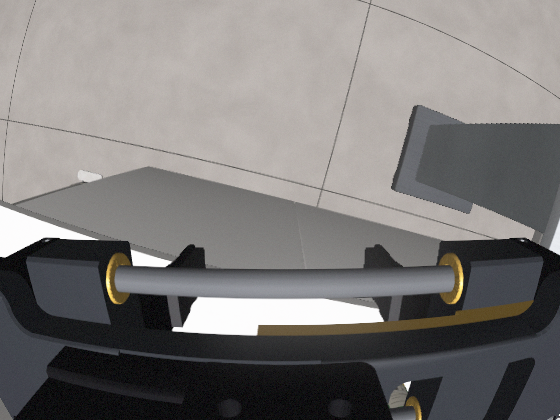

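Four tins: scene view at about (297,220), (315,208), (334,191), (376,198), which are the same tins as side view (264,252), (263,275), (272,310), (200,320). The carrier is at scene (335,255), the counter at (248,313). The wrist view shows only floor. I'll zoom in.

```bash
python3 - <<'E'
import cv2
a=cv2.imread("pics/a_scene.png")[165:345,210:400]; b=cv2.imread("pics/a_side.png")[170:345,140:300]
a=cv2.resize(a,None,fx=3.1,fy=3.1,interpolation=2)[:, :]; b=cv2.resize(b,None,fx=3.4,fy=3.4,interpolation=2)
cv2.imwrite("pics/b1.png",a);cv2.imwrite("pics/b2.png",b)
E
cat > h.py <<'E'
from cell import bot, readout, cams
import numpy as np, cv2
from scipy.spatial.transform import Rotation as Ro
def ray(f,px,fish=False):
    d=np.array([(px[0]-f["cx"])/f["fx"],(px[1]-f["cy"])/f["fy"],1.])
    if fish:
        r=np.hypot(d[0],d[1]); d=np.array([d[0]/r*np.sin(r),d[1]/r*np.sin(r),np.cos(r)])
    d=f["R"].T@d
    return -f["R"].T@f["t"], d/np.linalg.norm(d)
def plane(f,px,z,fish=False):
    o,d=ray(f,px,fish); return o+d*(z-o[2])/d[2]
def tri(rays):
    A=sum(np.eye(3)-np.outer(d,d) for o,d in rays); b=sum((np.eye(3)-np.outer(d,d))@o for o,d in rays)
    X=np.linalg.solve(A,b); return X,max(np.linalg.norm(np.cross(X-o,d)) for o,d in rays)
def down(yaw):  # tool down; closing line (tool y) at angle yaw in world
    y=np.array([np.cos(yaw),np.sin(yaw),0]); z=np.array([0,0,-1.]); x=np.cross(y,z)
    q=Ro.from_matrix(np.c_[x,y,z]).as_quat(); return q[[3,0,1,2]]
E
python3 - <<'E'
from h import *
s=dict(np.load("a_scene.npz"));d=dict(np.load("a_side.npz"))
P={"t1":((297,211),(264.5,245)),"t2":((315,201),(263,266)),"t3":((334,184),(272,298)),"t4":((376,191),(200,308)),
"knob":((350,199),(0,0))}
for k,(a,b) in P.items():
    if b[0]: print(k,tri([ray(s,a),ray(d,b)]))
    print(k,plane(s,a,.072 if k[0]=='t' else .129))
E
```

```text
t1 (array([ 0.60004924, -0.11708742,  0.06681782]), np.float64(0.0006339489777102123))
t1 [ 0.59496624 -0.10773305  0.072     ]
t2 (array([ 0.58184457, -0.21031208,  0.06150313]), np.float64(0.0003189407391245823))
t2 [ 0.57396282 -0.19101096  0.072     ]
t3 (array([ 0.57573372, -0.35217967,  0.06459352]), np.float64(0.0015617888821543937))
t3 [ 0.56805103 -0.3352994   0.072     ]
t4 (array([ 0.4313496 , -0.35847196,  0.06426635]), np.float64(0.00011757703550808706))
t4 [ 0.42711611 -0.34199387  0.072     ]
knob [ 0.44663929 -0.13858568  0.129     ]
```

View pics/b1.png

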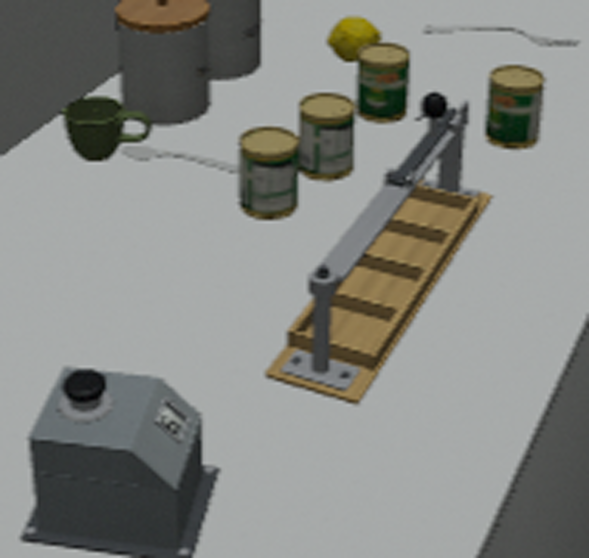

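View pics/b2.png

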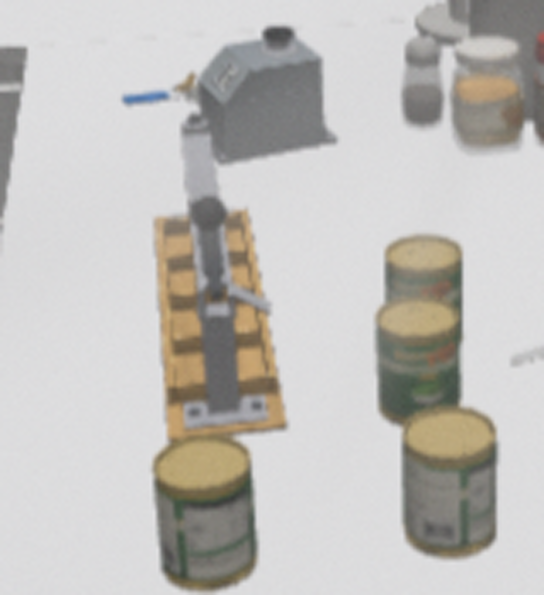

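The zoomed crops give the pixels I need. The hinge post is at the +y end and the knob at the catch end near (350,199) scene and (201,232) side. The button is at (237,288) scene and (222,179) side. I'll triangulate those points, then move to two overhead wrist views.

```bash
python3 - <<'E'
from h import *
s=dict(np.load("a_scene.npz"));d=dict(np.load("a_side.npz"))
P={"t1":((296.8,210.8),(264.7,244.1)),"t2":((315.5,200),(262.9,263.2)),"t3":((333.9,182.2),(272.4,297.4)),"t4":((376.6,189.8),(200,306.8)),
"hinge":((313.9,253.1),(196.8,205.9)),"knob":((350,198.9),(201.2,232.4)),"button":((237.1,287.5),(221.8,179.4))}
for k,(a,b) in P.items(): print(k,*[np.round(v,4) for v in tri([ray(s,a),ray(d,b)])])
for y in (-0.22,-0.02):
    try:
        bot.move_to([.38,y,.50],down(-np.pi/2))
    except bot.MotionError as e: print(y,e); continue
    bot.sleep(.5)
    f=cams.grab_frame("wrist"); n=f"w{'a' if y<-.1 else 'b'}"; np.savez(n+".npz",**f); cv2.imwrite(f"pics/{n}.png",f["img"][:,:,::-1])
    print(np.round(-f["R"].T@f["t"],3),readout.get_state()["qpos"].round(2),readout.get_state()["time"])
E
```

```text
t1 [ 0.6004 -0.1157  0.0683] 0.0011
t2 [ 0.5808 -0.2084  0.0669] 0.0011
t3 [ 0.5768 -0.356   0.0689] 0.0005
t4 [ 0.4309 -0.3604  0.0681] 0.0008
hinge [0.4468 0.1063 0.0948] 0.0009
knob [ 0.4481 -0.1424  0.1274] 0.0003
button [0.5339 0.3015 0.1004] 0.0011
[ 0.447 -0.22   0.481] [-0.15 -0.   -0.24  0.   -1.33  1.72] 2.425
[ 0.447 -0.02   0.481] [ 0.38 -0.12 -0.35 -0.   -1.34  1.19] 3.7917
```

View pics/wa.png

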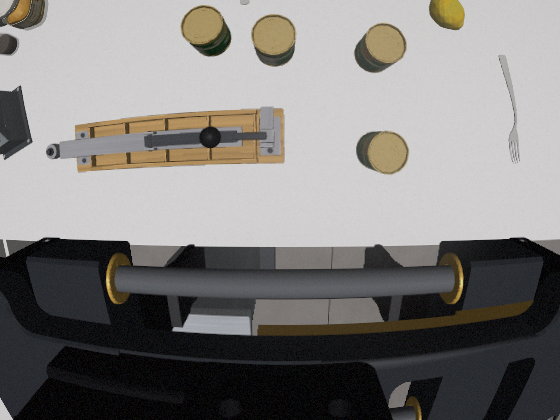

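View pics/wb.png

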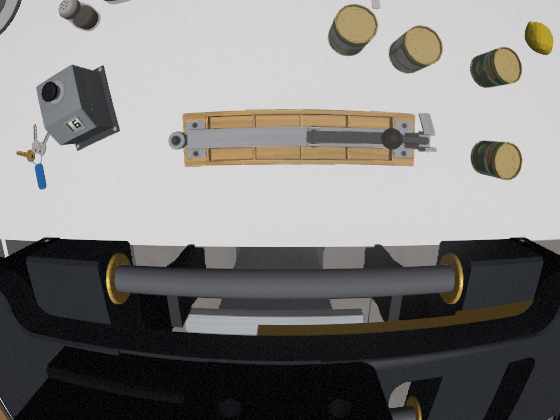

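wa: the tin lids are at (205,24), (274,34), (385,46) and (387,152), and the knob at (210,137). wb: the lids are at (355,23), (423,47), (503,68) and (503,160), the knob at (392,139), the hinge top at (177,140), the button at (52,91) and the window at (75,125).

```bash
cat >> h.py <<'E'
def lids(f):
    hsv=cv2.cvtColor(f["img"],cv2.COLOR_RGB2HSV)
    m=cv2.inRange(hsv,(12,60,80),(32,200,255)); m[235:]=0
    m=cv2.morphologyEx(m,cv2.MORPH_OPEN,np.ones((5,5),np.uint8))
    out=[]
    for c in cv2.findContours(m,cv2.RETR_EXTERNAL,cv2.CHAIN_APPROX_NONE)[0]:
        a=cv2.contourArea(c)
        if a>500:
            (x,y),(w,h),_=cv2.fitEllipse(cv2.convexHull(c)); out.append((round(x,1),round(y,1),round(w),round(h),int(a)))
    return sorted(out)
E
python3 - <<'E'
from h import *
A=dict(np.load("wa.npz"));B=dict(np.load("wb.npz"))
for f in(A,B):
    for l in lids(f): print(l, plane(f,l[:2],.072,True).round(4))
    g=cv2.cvtColor(f["img"],cv2.COLOR_RGB2GRAY)
    m=(g<45).astype(np.uint8); m[235:]=0
    m=cv2.morphologyEx(m,cv2.MORPH_OPEN,cv2.getStructuringElement(2,(9,9)))
    n,_,st,ce=cv2.connectedComponentsWithStats(m)
    print([(c.round(1).tolist(),int(x[4])) for c,x in zip(ce[1:],st[1:])])
print("hinge",plane(B,(177.5,139.5),.099,True),tri([ray(A,(51.5,151.5),True),ray(B,(177.5,139.5),True)]))
print("knob",tri([ray(A,(210,137),True),ray(B,(392,139),True)]))
print("button",plane(B,(52,91),.1055,True))
c=[plane(B,p,.005,True)[:2].round(4).tolist() for p in [(183,113),(414,113),(414,166),(183,166)]];print(c)
cv2.imwrite("pics/win.png",cv2.resize(cv2.rotate(B["img"][60:150,30:120,::-1],cv2.ROTATE_180),None,fx=5,fy=5,interpolation=2))
E
```

```text
(104.8, 163.7, 21, 55, 548) [0.4209 0.0311 0.072 ]
(130.0, 126.3, 20, 84, 951) [ 0.4695 -0.0128  0.072 ]
(148.4, 158.5, 17, 83, 548) [ 0.4243 -0.0389  0.072 ]
(201.4, 24.5, 37, 43, 1190) [ 0.5996 -0.1129  0.072 ]
(221.1, 121.7, 25, 122, 1420) [ 0.4674 -0.1402  0.072 ]
(225.5, 155.6, 35, 119, 1661) [ 0.4241 -0.1452  0.072 ]
(273.3, 34.3, 41, 45, 1385) [ 0.5803 -0.2058  0.072 ]
(385.2, 42.8, 38, 43, 1217) [ 0.576  -0.3498  0.072 ]
(387.4, 152.2, 41, 43, 1335) [ 0.4303 -0.3528  0.072 ]
(447.3, 11.6, 30, 40, 779) [ 0.6385 -0.446   0.072 ]
[([212.2, 140.3], 175)]
(297.6, 119.8, 22, 254, 3153) [ 0.4684 -0.0363  0.072 ]
(299.9, 158.5, 29, 238, 3190) [ 0.4197 -0.0394  0.072 ]
(355.6, 23.6, 39, 43, 1263) [ 0.5994 -0.1112  0.072 ]
(422.9, 44.6, 35, 42, 1101) [ 0.5805 -0.2042  0.072 ]
(506.7, 64.6, 25, 38, 690) [ 0.5761 -0.3482  0.072 ]
(507.4, 160.8, 27, 37, 726) [ 0.4303 -0.3519  0.072 ]
[([47.5, 91.9], 169)]
hinge [0.44732418 0.10888566 0.099     ] (array([0.44680614, 0.10918009, 0.09811802]), np.float64(0.0005176684023190293))
knob (array([ 0.44804061, -0.13897531,  0.1304923 ]), np.float64(0.0002672674180901976))
button [0.53126746 0.29871988 0.1055    ]
[[0.4869, 0.1309], [0.4901, -0.2171], [0.4082, -0.22], [0.4067, 0.1333]]
```

View pics/win.png

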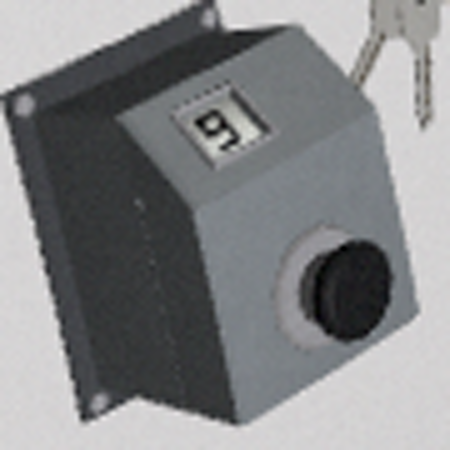

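The window shows 6, so four tins need 8 presses. The carrier is centred at about (0.448, -0.045) with yaw about 0.006. I'll open the latch now.

```bash
cat >> h.py <<'E'
G=bot.grip_depth
HINGE=np.array([.4475,.110]); YAW=.006; C0=np.array([.4483,-.045])
def carrier(x,y): c,s=np.cos(YAW),np.sin(YAW); return C0+[c*x-s*y,s*x+c*y]
def knob(th,a): # world knob position for bar angle, latch angle
    r=.165+.085*np.cos(a)-.036*np.sin(a); z=.129+.085*np.sin(a)+.036*np.cos(a)-.036
    t=th+YAW; return np.array([HINGE[0]+r*np.sin(t),HINGE[1]-r*np.cos(t),z])
def tcp(p): return np.array(p)+[0,0,G]
def swing(t0,t1,a,n):
    for th in np.linspace(t0,t1,n+1)[1:]:
        bot.move_linear(tcp(knob(th,a)),max_speed=.15,rot=down(np.pi+YAW+th))
def st(): 
    s=readout.get_state(); print("t %.1f w %.4f gf %.1f F %s tcp %s"%(s["time"],s["width"],s["gripper_force"],s["ft_force"].round(1),s["tcp_pos"].round(4)))
E
python3 - <<'E'
from h import *
k=knob(0,0); print(k)
bot.move_to(tcp(k+[0,0,.08]),down(np.pi+YAW)); bot.gripper_to(.05,15)
bot.move_linear(tcp(k),.12); st()
bot.gripper_to(0,15); st()
for a in (.08,.16,.24): bot.move_linear(tcp(knob(0,a)),.05)
st()
swing(0,.3,.24,4); st()
if readout.get_state()["width"]>.015: swing(.3,1.45,.24,8); st()
E
```

```text
[ 0.44899999 -0.1399955   0.129     ]
t 6.6 w 0.0501 gf 0.0 F [ 0.6 -0.8  1.1] tcp [ 0.4494 -0.14    0.293 ]
t 7.2 w 0.0229 gf 15.0 F [-0.3 -0.9  0.5] tcp [ 0.4491 -0.14    0.2927]
t 8.1 w 0.0226 gf 15.0 F [ 0.3 -5.3  2.4] tcp [ 0.4491 -0.1292  0.3118]
t 9.2 w 0.0228 gf 15.0 F [ 0.6 -3.1  1.5] tcp [ 0.5192 -0.1179  0.3116]
t 12.2 w 0.0227 gf 15.0 F [ 3.5 -0.5  1.9] tcp [0.6849 0.0824 0.3119]
```

```bash
python3 - <<'E'
from h import *
bot.move_linear(tcp(knob(1.45,0.03)),.08); bot.gripper_to(.05); st()
p=readout.get_state()["tcp_pos"]; bot.move_linear(p+[0,0,.1],.25)
bot.move_to([.38,-.12,.50],down(-np.pi/2)); bot.sleep(.4)
f=cams.grab_frame("wrist"); np.savez("wc.npz",**f); cv2.imwrite("pics/wc.png",f["img"][:300,:,::-1])
for l in lids(f): print(l, plane(f,l[:2],.070,True).round(4))
st()
E
```

```text
t 13.4 w 0.0499 gf 0.0 F [ 0.  -0.3  0.3] tcp [0.6947 0.0815 0.2951]
(244.3, 140.3, 64, 325, 9734) [ 0.4431 -0.069   0.07  ]
(278.9, 20.8, 40, 45, 1349) [ 0.6    -0.1125  0.07  ]
(351.7, 37.0, 40, 44, 1312) [ 0.5806 -0.2053  0.07  ]
(452.4, 53.0, 33, 41, 996) [ 0.5764 -0.3503  0.07  ]
(453.5, 156.3, 36, 41, 1068) [ 0.4303 -0.353   0.07  ]
(497.8, 24.0, 28, 39, 771) [ 0.6405 -0.4371  0.07  ]
t 15.8 w 0.0494 gf 0.0 F [-0.6 -0.  -0.1] tcp [ 0.3802 -0.1199  0.4999]
```

View pics/wc.png

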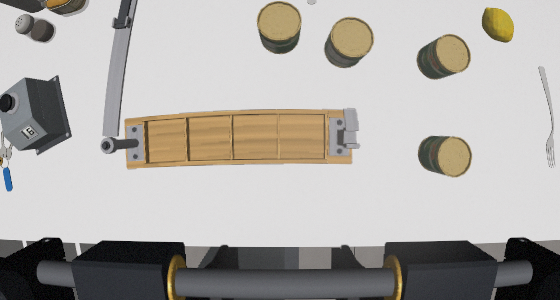

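The bar is well clear. The pocket dividers are at about columns 187, 232 and 277 (row 138), and the rails at rows 112 and 163.

```bash
python3 - <<'E'
from h import *
f=dict(np.load("wc.npz"))
for p in [(147,140),(187.5,138),(232,138),(277,138),(327,138)]: print(p,plane(f,p,.022,True)[:2].round(4))
g=cv2.cvtColor(f["img"],cv2.COLOR_RGB2GRAY).astype(int)
print([ (x,int(v)) for x,v in zip(range(140,335),g[128:150,140:335].mean(0))])
print(g[100:172,205:212].mean(1).astype(int).tolist()); print(g[100:172,252:258].mean(1).astype(int).tolist())
E
```

```text
(147, 140) [0.4493 0.0843]
(187.5, 138) [0.4487 0.0198]
(232, 138) [ 0.4462 -0.0457]
(277, 138) [ 0.4453 -0.1091]
(327, 138) [ 0.4459 -0.1793]
[(140, 157), (141, 160), (142, 158), (143, 158), (144, 138), (145, 72), (146, 68), (147, 63), (148, 108), (149, 151), (150, 154), (151, 153), (152, 154), (153, 153), (154, 153), (155, 153), (156, 153), (157, 152), (158, 152), (159, 153), (160, 152), (161, 153), (162, 153), (163, 153), (164, 153), (165, 153), (166, 153), (167, 153), (168, 154), (169, 153), (170, 152), (171, 152), (172, 152), (173, 152), (174, 152), (175, 152), (176, 152), (177, 152), (178, 152), (179, 153), (180, 152), (181, 152), (182, 151), (183, 151), (184, 147), (185, 159), (186, 127), (187, 71), (188, 68), (189, 110), (190, 150), (191, 151), (192, 151), (193, 151), (194, 151), (195, 151), (196, 151), (197, 151), (198, 151), (199, 151), (200, 151), (201, 150), (202, 150), (203, 150), (204, 150), (205, 150), (206, 151), (207, 150), (208, 151), (209, 150), (210, 149), (211, 150), (212, 150), (213, 151), (214, 151), (215, 151), (216, 151), (217, 151), (218, 150), (219, 150), (
[... 1396 characters left out ...]
, 221, 221, 221, 220, 220, 221, 220, 182, 169, 159, 159, 133, 101, 142, 162, 166, 164, 158, 153, 156, 156, 157, 156, 150, 145, 142, 141, 143, 144, 148, 150, 155, 161, 162, 160, 155, 155, 152, 146, 138, 139, 147, 154, 158, 156, 152, 152, 153, 155, 156, 159, 155, 149, 148, 151, 140, 122, 170, 160, 157, 146, 176, 221, 221, 221, 221, 221, 221]
[221, 220, 221, 221, 221, 221, 220, 220, 220, 163, 151, 158, 158, 148, 72, 136, 157, 161, 163, 161, 160, 161, 163, 162, 156, 150, 144, 147, 150, 151, 149, 151, 155, 159, 162, 166, 162, 160, 150, 142, 137, 137, 141, 148, 151, 154, 158, 156, 154, 151, 153, 149, 142, 147, 149, 150, 153, 153, 146, 95, 160, 160, 156, 157, 187, 220, 220, 221, 221, 221, 221, 221]
```

```bash
sed -i 's/C0=np.array(\[.4483,-.045\])/C0=np.array([.4480,-.0443])/' h.py; cat >> h.py <<'E'
YT=np.pi; GZ=.058
def look(y=-.2,name=None):
    bot.move_to([.38,y,.50],down(-np.pi/2)); bot.sleep(.3)
    f=cams.grab_frame("wrist")
    if name: np.savez(name+".npz",**f); cv2.imwrite(f"pics/{name}.png",f["img"][:300,:,::-1])
    return f,[plane(f,l[:2],.070,True)[:2] for l in lids(f) if 450<l[4]<1800 and l[3]<52]
def pick(p):
    q=np.r_[p,GZ]
    bot.move_to(tcp(q+[0,0,.10]),down(YT)); bot.gripper_to(.084,20)
    bot.move_linear(tcp(q),.12); bot.gripper_to(.03,20)
    bot.move_linear(tcp(q+[0,0,.12]),.2); st()
    return readout.get_state()["width"]>.052
def place(n):
    q=np.r_[carrier(0,[.1005,.0335,-.0335,-.1005][n-1]),GZ+.007]
    bot.move_to(tcp(q+[0,0,.11]),down(YT+YAW)); bot.move_linear(tcp(q+[0,0,.03]),.15); bot.sleep(.2)
    bot.move_linear(tcp(q+[0,0,.012]),.05); st(); bot.move_linear(tcp(q),.04); st()
    bot.gripper_to(.076); bot.move_linear(tcp(q+[0,0,.1]),.2)
E
python3 - <<'E'
from h import *
f=dict(np.load("wc.npz"))
print(pick([.600,-.1125]) and place(1))
f,L=look(name="wd"); print(np.round(L,4).tolist()); st()
E
```

```text
t 20.4 w 0.0570 gf 20.0 F [-0.1 -0.  -2.6] tcp [ 0.5993 -0.1124  0.3398]
t 22.7 w 0.0569 gf 20.0 F [ 0.4  0.9 -2. ] tcp [0.4474 0.0562 0.2401]
t 23.1 w 0.0568 gf 20.0 F [ 0.5  0.6 -1.9] tcp [0.4473 0.0562 0.2282]
None
[[0.5809, -0.2056], [0.5764, -0.3501], [0.4303, -0.3533], [0.6395, -0.4448]]
t 26.6 w 0.0760 gf 0.0 F [ 0.3 -0.2  0.9] tcp [ 0.3801 -0.1999  0.4999]
```

View pics/wd.png

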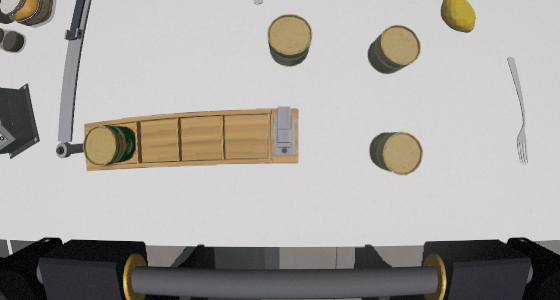

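Tin 1 stands in pocket 1 and the other three haven't moved. I'll carry on with the rest.

```bash
python3 - <<'E'
from h import *
rem=[np.array(p) for p in ([.5809,-.2056],[.5764,-.3501],[.4303,-.3533])]
def far(p): return p[0]>.52 or p[1]<-.25
for i,n in enumerate((2,3,4)):
    if i:
        f,L=look(name=f"we{n}"); L=[p for p in L if far(p) and np.hypot(*(p-[.64,-.445]))>.03]
        print(np.round(L,4).tolist())
        if len(L)!=3-i: print("count?"); break
        rem=rem[1:]; rem=[min(L,key=lambda p:np.hypot(*(p-r))) for r in rem]
    if not pick(rem[0]): print("miss"); break
    place(n)
f,L=look(-.1,"wf"); print(np.round(L,4).tolist()); st()
E
```

```text
t 30.9 w 0.0571 gf 20.0 F [-0.6 -0.6 -1.4] tcp [ 0.5802 -0.2054  0.3399]
t 33.2 w 0.0566 gf 20.0 F [-0.8  0.2 -1.7] tcp [ 0.4478 -0.0108  0.2401]
t 33.7 w 0.0569 gf 20.0 F [ 0.9  0.7 -2.7] tcp [ 0.4478 -0.0108  0.2283]
[[0.5765, -0.3503], [0.4302, -0.3533]]
t 41.1 w 0.0569 gf 20.0 F [ 0.9 -0.1 -2.7] tcp [ 0.5759 -0.35    0.3398]
t 43.7 w 0.0570 gf 20.0 F [ 0.4 -0.1 -1. ] tcp [ 0.4482 -0.0778  0.2401]
t 44.1 w 0.0565 gf 20.0 F [ 0.6  0.6 -0.7] tcp [ 0.4482 -0.0778  0.2282]
[[0.4303, -0.3533]]
t 51.4 w 0.0564 gf 20.0 F [-0.2 -0.1 -2.9] tcp [ 0.4297 -0.3529  0.3399]
t 53.6 w 0.0570 gf 20.0 F [ 0.2 -0.  -1.9] tcp [ 0.4486 -0.1448  0.2401]
t 54.1 w 0.0569 gf 20.0 F [ 0.4 -0.8 -2.1] tcp [ 0.4485 -0.1448  0.2282]
[[0.6416, -0.437]]
t 57.0 w 0.0760 gf 0.0 F [ 0.3 -0.2  0.5] tcp [ 0.3801 -0.1     0.4997]
```

View pics/wf.png

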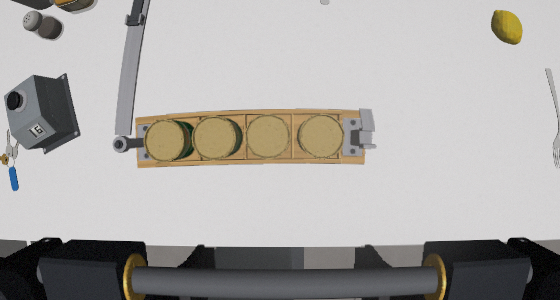

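All four tins stand in their own pockets. Now I'll swing the bar back and latch it.

```bash
python3 - <<'E'
from h import *
k=knob(1.45,0)
bot.move_to(tcp(k+[0,0,.1]),down(np.pi+YAW+1.45)); bot.gripper_to(.055,15)
bot.move_linear(tcp(k),.12); bot.gripper_to(0,15); st()
assert .018<readout.get_state()["width"]<.028
for a in (.12,.24): bot.move_linear(tcp(knob(1.45,a)),.06)
swing(1.45,.2,.24,8); st(); swing(.2,0,.24,3); st()
for a in (.12,0.02): bot.move_linear(tcp(knob(0,a)),.05); st()
bot.gripper_to(.05); bot.sleep(.3); st()
p=readout.get_state()["tcp_pos"]; bot.move_linear(p+[0,0,.1],.2)
R=[]
for y in (-.24,-.04):
    f,L=look(y,f"wg{'a' if y<-.1 else 'b'}")
    g=cv2.cvtColor(f["img"],cv2.COLOR_RGB2GRAY); m=(g<60).astype(np.uint8); m[235:]=0
    m=cv2.morphologyEx(m,cv2.MORPH_OPEN,cv2.getStructuringElement(2,(9,9)))
    n,_,s,ce=cv2.connectedComponentsWithStats(m); k=np.argmin([np.hypot(*(plane(f,c,.129,True)[:2]-[.448,-.14])) for c in ce[1:]])+1
    print(ce[k],s[k][4],plane(f,ce[k],.129,True).round(4)); R.append(ray(f,ce[k],True))
print(tri(R)); st()
a=cv2.imread("pics/wgb.png")[70:200,140:460]; cv2.imwrite("pics/wgc.png",cv2.resize(a,None,fx=2.5,fy=2.5,interpolation=2))
E
```

```text
t 60.8 w 0.0226 gf 15.0 F [-1.2 -0.5  0.5] tcp [0.6959 0.0814 0.2926]
t 64.7 w 0.0224 gf 15.0 F [ 1.  -5.8  2.2] tcp [ 0.4959 -0.124   0.3119]
t 65.5 w 0.0229 gf 15.0 F [ 0.5 -5.7  3.6] tcp [ 0.4481 -0.129   0.3116]
t 65.8 w 0.0230 gf 15.0 F [-0.6 -5.   2. ] tcp [ 0.4485 -0.1351  0.3012]
t 66.2 w 0.0229 gf 15.0 F [-0.1  1.5 -0.1] tcp [ 0.4486 -0.1389  0.293 ]
t 67.2 w 0.0498 gf 0.0 F [ 0.3 -0.5  0.3] tcp [ 0.449  -0.1393  0.2942]
[192.31518625 137.95988539] 349 [ 0.4481 -0.1382  0.129 ]
[ 95.95238095 126.07142857] 84 [0.4717 0.1857 0.129 ]
(array([ 0.42864613, -0.39068449,  1.01997748]), np.float64(0.01832220747464938))
t 71.0 w 0.0494 gf 0.0 F [ 0.5 -1.  -0.3] tcp [ 0.3802 -0.0406  0.4999]
```

View pics/wgc.png

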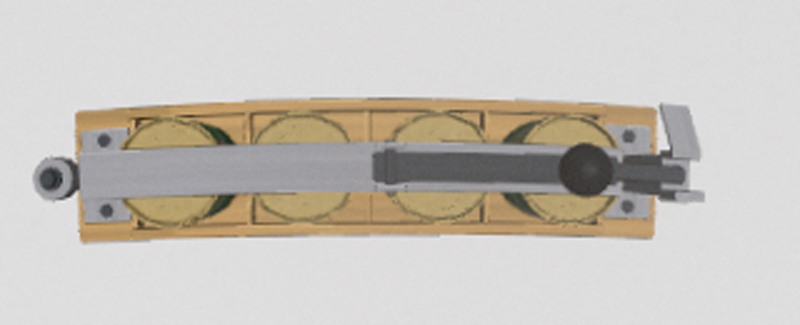

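The bar lies over the tins and the nose is between the cheeks, with the knob at about (374,138). I'll check the knob's height by triangulation and look at the button from above.

```bash
python3 - <<'E'
from h import *
A=dict(np.load("wga.npz"));B=dict(np.load("wgb.npz"))
print(tri([ray(A,(192.3,138),True),ray(B,(374.4,138),True)]))
R=[]
for y in (.24,.34):
    f,L=look(y,f"wh{int(y*100)}")
    g=cv2.cvtColor(f["img"],cv2.COLOR_RGB2GRAY); m=(g<50).astype(np.uint8); m[235:]=0
    m=cv2.morphologyEx(m,cv2.MORPH_OPEN,cv2.getStructuringElement(2,(9,9)))
    n,_,s,ce=cv2.connectedComponentsWithStats(m); k=np.argmin([np.hypot(*(plane(f,c,.1055,True)[:2]-[.532,.30])) for c in ce[1:]])+1
    print(ce[k],s[k],plane(f,ce[k],.1055,True).round(4)); R.append(ray(f,ce[k],True))
print(tri(R)); st()
c=ce[k].astype(int); a=cv2.imread("pics/wh34.png")[max(0,c[1]-50):c[1]+80,max(0,c[0]-90):c[0]+90]; cv2.imwrite("pics/whc.png",cv2.resize(a,None,fx=3,fy=3,interpolation=2)); print(c)
E
```

```text
(array([ 0.44792697, -0.1387547 ,  0.1310382 ]), np.float64(0.00012702662359848375))
[552.5942029  155.52898551] [547 148  12  16 138] [ 0.4473 -0.1612  0.1055]Traceback (most recent call last):
  File "<stdin>", line 9, in <module>
    return _wrapfunc(a, 'argmin', axis=axis, out=out, **kwds)
    return _wrapit(obj, method, *args, **kwds)
    result = getattr(arr, method)(*args, **kwds)
ValueError: attempt to get argmin of an empty sequence
```

The knob is at z = 0.131, the same as in the first measurement with the latch down, so the latch is home. The button mask failed, so I'll find it by eye.

```bash
python3 - <<'E'
import cv2
a=cv2.imread("pics/wh24.png")[0:230,120:400]; cv2.imwrite("pics/whd.png",cv2.resize(a,None,fx=2.6,fy=2.6,interpolation=2))
E
```

```text
(no output)
```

View pics/whd.png

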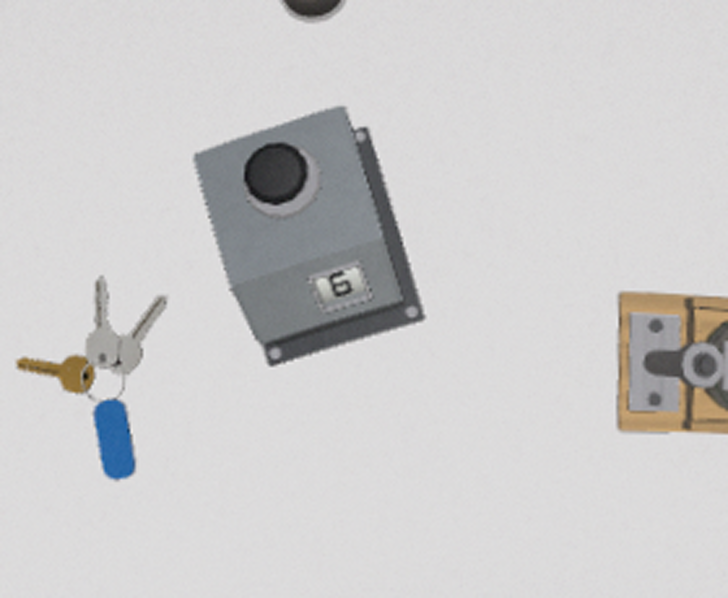

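The window shows 6. The button is at full-image pixel (226,67) in this view. I'll do the first press in small steps while watching the force.

```bash
cat >> h.py <<'E'
BT=np.array([.5325,.2995]); TIP=G+.018
E
python3 - <<'E'
from h import *
f=dict(np.load("wh24.npz")); B=dict(np.load("wb.npz"))
p=plane(f,(226,66.9),.1055,True); print(p, tri([ray(f,(226,66.9),True),ray(B,(52,91),True)]))
assert np.hypot(*(p[:2]-BT))<.006
open("bt.txt","w").write(f"{p[0]} {p[1]}")
bot.gripper_to(0,20); yaw=np.pi
bot.move_to([p[0],p[1],.14+TIP],down(yaw)); bot.move_linear([p[0],p[1],.108+TIP],.1); bot.sleep(.3)
f0=readout.get_state()["ft_force"][2]
for z in np.arange(.106,.0915,-.001):
    bot.move_linear([p[0],p[1],z+TIP],.03); bot.sleep(.05); s=readout.get_state(); F=s["ft_force"][2]-f0
    print("%.4f %.4f %.1f"%(z,s["tcp_pos"][2]-TIP,F))
    if F>12: break
bot.move_linear([p[0],p[1],.112+TIP],.08)
f,L=look(.24,"wi"); a=cv2.imread("pics/wi.png")[80:130,225:275]; cv2.imwrite("pics/wic.png",cv2.resize(a,None,fx=6,fy=6,interpolation=2)); st()
E
```

```text
[0.53129988 0.30679225 0.1055    ] (array([0.53396995, 0.30894544, 0.09345138]), np.float64(1.287478571453009e-05))Traceback (most recent call last):
  File "<stdin>", line 4, in <module>
AssertionError
```

My eyeballed pixel in the first view was off. The mask centroid (47.5,91.9) agrees with y ≈ 0.307, so I'll continue with the overhead value.

```bash
python3 - <<'E'
from h import *
f=dict(np.load("wh24.npz")); B=dict(np.load("wb.npz"))
p=plane(f,(226,66.9),.1055,True); print(p, tri([ray(f,(226,66.9),True),ray(B,(47.5,91.9),True)]))
open("bt.txt","w").write(f"{p[0]} {p[1]}")
bot.gripper_to(0,20); yaw=np.pi
bot.move_to([p[0],p[1],.14+TIP],down(yaw)); bot.move_linear([p[0],p[1],.108+TIP],.1); bot.sleep(.3)
f0=readout.get_state()["ft_force"][2]
for z in np.arange(.106,.0915,-.001):
    bot.move_linear([p[0],p[1],z+TIP],.03); bot.sleep(.05); s=readout.get_state(); F=s["ft_force"][2]-f0
    print("%.4f %.4f %.1f"%(z,s["tcp_pos"][2]-TIP,F))
    if F>12: break
bot.move_linear([p[0],p[1],.112+TIP],.08)
f,L=look(.24,"wi"); a=cv2.imread("pics/wi.png")[80:130,225:275]; cv2.imwrite("pics/wic.png",cv2.resize(a,None,fx=6,fy=6,interpolation=2)); st()
E
```

```text
[0.53129988 0.30679225 0.1055    ] (array([0.53113972, 0.30658863, 0.10665905]), np.float64(9.562663163361222e-05))
0.1060 0.1061 -0.2
0.1050 0.1053 1.5
0.1040 0.1042 2.4
0.1030 0.1029 2.2
0.1020 0.1018 1.6
0.1010 0.1009 0.7
0.1000 0.0999 0.4
0.0990 0.0988 0.2
0.0980 0.0979 0.4
0.0970 0.0969 0.6
0.0960 0.0959 0.0
0.0950 0.0949 0.9
0.0940 0.0940 2.0
0.0930 0.0938 5.4
0.0920 0.0937 9.0
t 82.8 w 0.0005 gf 0.0 F [-0.5  0.6 -0.7] tcp [0.3802 0.2402 0.4996]
```

View pics/wic.png

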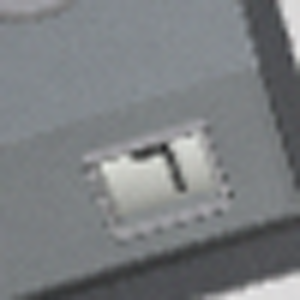

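It shows 7, so one press gives one step. Seven more.

```bash
python3 - <<'E'
from h import *
x,y=map(float,open("bt.txt").read().split())
bot.move_to([x,y,.14+TIP],down(np.pi)); bot.move_linear([x,y,.111+TIP],.1)
for i in range(7):
    bot.move_linear([x,y,.0922+TIP],.03); bot.sleep(.15); s=readout.get_state(); print("%.4f %.1f"%(s["tcp_pos"][2]-TIP,s["ft_force"][2]))
    bot.move_linear([x,y,.111+TIP],.04); bot.sleep(.3)
bot.move_linear([x,y,.16+TIP],.15)
f,L=look(.24,"wj"); a=cv2.imread("pics/wj.png")[0:240,120:420]; cv2.imwrite("pics/wjc.png",cv2.resize(a,None,fx=2.5,fy=2.5,interpolation=2)); st()
E
```

```text
0.0937 8.1
0.0937 8.8
0.0937 8.2
0.0937 8.2
0.0937 8.0
0.0936 8.2
0.0936 7.8
t 99.6 w 0.0003 gf 0.0 F [0.2 0.5 0.1] tcp [0.3802 0.2402 0.4996]
```

View pics/wjc.png

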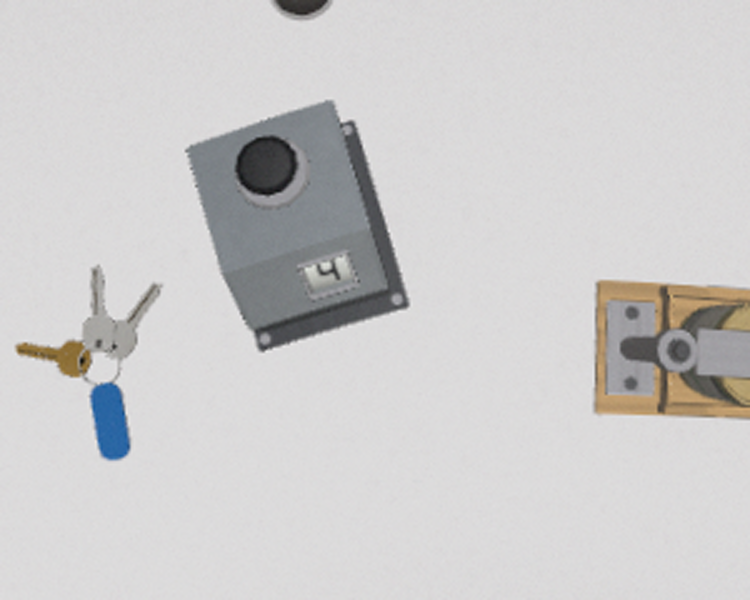

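The window shows 4. Before handing in, I'll compare the carrier numerically with the earlier closed picture, without viewing another one.

```bash
python3 - <<'E'
from h import *
f,L=look(-.04,"wk"); B=dict(np.load("wgb.npz"))
d=cv2.absdiff(cv2.GaussianBlur(f["img"],(5,5),0),cv2.GaussianBlur(B["img"],(5,5),0)).max(2)
print("carrier diff max",d[70:200,140:460].max(),"lids off tray",np.round(L,3).tolist()); st()
if d[70:200,140:460].max()<45: bot.hand_in(); print("handed in")
E
```

```text
carrier diff max 57 lids off tray []
t 101.0 w 0.0004 gf 0.0 F [-0.1  0.4 -0.1] tcp [ 0.3802 -0.0394  0.4999]
```

```bash
python3 - <<'E'
from h import *
bot.sleep(.5); f=cams.grab_frame("wrist"); B=dict(np.load("wgb.npz"))
a=cv2.cvtColor(f["img"],6)[70:200,140:460].astype(np.float32); b=cv2.cvtColor(B["img"],6)[70:200,140:460].astype(np.float32)
(s,_)=cv2.phaseCorrelate(a,b); print("shift",np.round(s,2))
w=cv2.warpAffine(a,np.float32([[1,0,s[0]],[0,1,s[1]]]),(320,130)); d=cv2.absdiff(cv2.GaussianBlur(w,(5,5),0),cv2.GaussianBlur(b,(5,5),0))[4:-4,4:-4]
print("max",d.max(),"n>20",(d>20).sum()); 
if (d>20).sum()<40: bot.hand_in(); print("handed in")
E
```

```text
shift [-0.74  0.43]
max 29.937866 n>20 96
```

```bash
python3 - <<'E'
from h import *
f=cams.grab_frame("wrist"); B=dict(np.load("wgb.npz"))
for n,(r0,r1,c0,c1) in {"hinge half":(105,175,155,260),"middle":(105,175,245,330),"catch half":(105,175,320,430),"knob":(120,156,355,393)}.items():
    a,b=[cv2.cvtColor(q["img"],6)[r0:r1,c0:c1].astype(np.float32) for q in (f,B)]
    s,c=cv2.phaseCorrelate(a,b,cv2.createHanningWindow((c1-c0,r1-r0),cv2.CV_32F)); print(n,np.round(s,2),round(c,2))
E
```

```text
hinge half [-0.69  0.23] 1.02
middle [-0.85  0.11] 0.92
catch half [-0.72 -0.19] 1.04
knob [-0.78 -0.13] 1.08
```

The residual is a uniform sub-pixel camera shift (with a slight rotation), and nothing in the carrier moved. I'm handing in.

```bash
python3 -c "
from cell import bot
print(bot.hand_in())"
```

```text
the job is handed in; nothing more can be done
None
```

The job is handed in at about 102 s: four tins stand in their own pockets, the bar is latched and the counter shows 4, but I viewed 15 pictures, one over the limit of 14.

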